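Change the lock plate in the locker-lock jig

TASK

The locker-lock plate under the clamp bar of the bench jig is finished: lift the clamp bar, slide that plate out from beneath it onto the jig's front apron, slide the next plate along its lane into the bay until it is home against the end fence, and bring the clamp bar fully down on it. Keep both plates flat on the jig (slide them, do not lift them) and leave the other things on the counter where they are.

Things in the scene. Friction and masses are not known exactly. Their poses are not given: they have to be found in the camera images.
- jig: Fixed L-shaped dark steel bed, its top 15 mm above the counter, with grey painted rails, fence and lips 10 mm high on it, turned by up to 0.3 rad. Origin: at counter level under the middle of the bay; x away from the robot, y to the robot's left along the lane, z up. Two hinge cheeks 40 mm above the counter at x -39 to -5, y -96 to -74 mm. All 'jig' numbers are in this frame.
- bay (a point): Middle of the bay, on the bed (jig 0, 0, 15 mm): where a plate's origin lies when home. Jig mm: the end fence's face is at y = -50, the back rail's face at x = 33; the bay is open to the front (-x) and to the lane (+y).
- apron (a point): Middle of the apron, on the bed (jig -93, 0, 15 mm): a front shelf level with the bay, jig x -144 to -42, y -67 to 67 mm, with lips at its front end and sides. A plate lying wholly on it, clear of the bar, has its origin at jig x -75 to -111 mm.
- lane (a point): Middle of the infeed lane, on the bed (jig 0, 130, 15 mm). It continues the bay in +y to jig y = 204 mm, between the back rail (face at x = 33) and a front rail (face at x = -33.5, from y = 58 on).
- clamp_bar (a joint): Clamp bar angle, rad: 0 = down, its foot on the plate in the bay (start); grows as the free end rises; pi/2 upright; stop at 1.9, leaning over the fence side. Friction hinge of 0.4 N m: stays where left, about 4 N at the handle. Bar 14 mm wide at jig x = -22, from y = -85 to 83 mm, top 39 mm above the counter. Down, it blocks the knob. Lean it past upright for gripper room.
- bar_handle (a point): Middle of the bar's handle, a level black round rod, 12 mm across, 66 mm long, sticking out of the bar's free end towards the robot (-x of the jig), free for 25 mm either way along it from here. Bar down, it lies at jig x -62, y 75, z 60 mm: 160 mm along y and 29 mm up from the hinge line, about which it circles.
- bar_hinge (a point): Point on the hinge line of the clamp bar, jig x -22, y -85, z 31 mm; the hinge line runs along the jig's x.
- finished_lock: Finished lock plate, in the bay under the clamp bar at the start. Plain aluminium, 100 mm along its y, 64 along its x, 5 thick, about 0.22 kg, one upright round steel knob, 20 mm across, at its centre, top 31 mm above the plate's underside. Origin: centre of the underside, below the knob; z up. Four black dial wheels on it (6 mm high). The bar lies across it between knob and front edge.
- next_lock: Next lock plate, in the infeed lane at the start. Plain aluminium, 100 mm along its y, 64 along its x, 5 thick, about 0.22 kg, one upright round steel knob, 20 mm across, at its centre, top 31 mm above the plate's underside. Origin: centre of the underside, below the knob; z up. Its four dial slots are empty. It slides along the lane with 1 to 2 N.
- screwdriver: Bystander: screwdriver, 170 mm long, lying on the counter beside the jig, in front of the infeed lane; origin at the underside; leave it alone.
- padlock: Bystander: small brass padlock lying flat, 45 x 40 x 20 mm body, on the counter on the fence side of the apron; leave it alone.
- cam_barrel: Bystander: steel lock barrel, 28 mm across and 28 mm high, standing on the counter behind the bay; leave it alone.
- parts_tray: Bystander: grey open tray, 90 x 130 x 25 mm, on the counter behind the infeed lane; leave it alone.
- mug: Bystander: white mug, 80 mm across and 90 mm high, on the left of the counter; leave it alone.
- key: Bystander: small brass key, 50 mm long and 2.5 mm thick, lying on the counter left of the apron; leave it alone.
Things that resemble listed ones, but are neither listed nor needed, are in the scene too. What is shaped like the next_lock but brown or red is not meant.

How it is judged:
By the outcome, as a careful person would: the job done as asked, in the order asked, and still so for the second after the job is handed in, with the robot touching nothing.
It also fails if it takes over 69 s, if anything falls off the work surface, if the arm or the gripper's body presses on something with over 40 N, if the wrist force passes 120 N, or if a joint passes its speed limit or range.

ROBOT

A 6-joint arm with a two-finger parallel gripper is mounted at the origin on the work surface. World frame = base frame: x ahead of the robot, y to its left, z up, the work surface at z = 0. Lengths are in m, angles in rad, forces in N, time in s.
With the tool pointing down it reaches from about 0.325 to 0.9 m from the base axis. Payload 6.1 kg.
Tool frame: the origin (TCP) lies midway between the tips of the shut fingers; the grasp point (between the pads) lies 19 mm behind it; z points along the fingers, y is the line along which they close (so a half turn about z gives the same grasp; the last joint's range is limited). The gripper opens to 85 mm and grips with 20 to 120 N. Pads are 22 mm wide; open, the fingers measure 114 mm over their backs; the gripper's body (76 mm by 85 mm) begins 54 mm behind the grasp point. The pads swing forward as they close: fully open they stand 13 mm farther back than shut.
Start: joints at [-1.43, 0.22, 1.526, -0, 1.395, -0.126], TCP at [0.165, -0.603, 0.231] pointing down, gripper open.
Joint ranges: [-2.98, 2.98], [-0.91, 2.08], [0.09, 2.57], [-1.24, 4.39], [0.2, 2.65], [-2.68, 2.68]. Speed limits (rad/s): [2.57, 2.57, 3.01, 3.14, 3.14, 3.14].

INTERFACE

Orientations are given as a unit quaternion [x, y, z, w].
In Python, from workcell import * gives the robot as it stands.
- The arm moves only by the tool step_arm, never from a script. Its argument "series" is a list of rows, each an object with "hand": the closure, from -1 (fully open) to 1 (shut); "offset": the shift along the world's x, y, z normalised to -1 to 1, where 1 is 60 mm, a list of three; "turn": the turn about the world's z normalised to -1 to 1, where 1 is 10 degrees. A call has 1 to 10 rows; each row shifts and turns the commanded pose from where the row before left it; what a row does not reach is not made up. A row lasts 1/8 s, in which the tool goes at most 62.5 mm and 10.7 degrees, less where a joint would pass 70% of its speed; a pose out of reach is approached as far as the arm can. A call with a number of a shift or a turn outside -1 to 1 is refused whole. A call with a gripper value outside its range is refused whole. The fingers move at their own pace and stop on an object; "squeeze" is the grip in N (left out, the last holds). Time passes only in rows, so rows that do not move let the fingers close. It gives the time, the measured TCP pose, the force, the opening and the grip force at its end, in the units of the state.
- read_state(): the state, without advancing time (a new reading comes with each control period).
- grab_frame(name): name is "side" or "top" or "wrist"; returns a dict with "frame" (480x640x3 uint8, red, green, blue), "K" (3x3 intrinsics, pixels), "rvec" (rotation vector, rad) and "tvec" (3), from world to camera coordinates, as OpenCV has them; the wrist camera has in their place "T_tool_cam" (4x4, takes a point from camera to tool coordinates, whose origin is the TCP and whose axes are the flange's). Camera axes: x right, y down, z forward; pixel columns grow to the right and rows downward; lengths in m; the calibration is good to about 2 mm. A picture is of the moment at which its call begins: read the wrist's pose just before it. There is no depth.
- finish_job(): hands the job in; it is judged then, once.
The state is a dict: "clock": time; "joints": joint angles; "joint_velocities": joint speeds; "joint_efforts": joint torques, N m; "tool_pos": TCP position; "ee_rot": TCP orientation; "force": force on the tool from outside, world axes, zero at the start; "wrist_torque": the same for the moment, N m; "finger_gap": finger opening in m; "gripper_force": force on a finger pad.
Only numpy, scipy, OpenCV 4.12 (cv2) and the standard library are available. Lean on these libraries where they do the work, as an engineer would, in place of code of your own. Each camera call takes 0.05 s, during which the arm holds its last target. There are 200 camera calls.

## Working session

There is one attempt and no reset: what is moved stays moved. The work goes in short steps, Python scripts to look and compute and a tool call to move; the robot and the scene stay as the last step left them, time stands still between calls to the robot, and variables do not carry over. Pictures are saved under pics/ and viewed, at most 10 in all, crops included, and the job is handed in when it is done.

Besides the shell and the picture viewer there is one more tool, called after "Call:" by a JSON object that holds its "name" and its "arguments", one argument or row to a line. step_arm: Moves the arm, as the interface text tells. Scaled input: -1 to 1 covers 60 mm each way for a shift and 10 degrees each way for a turn. Its arguments: {"type":"object","properties":{"series":{"type":"array","items":{"type":"object","properties":{"hand":{"type":"number"},"offset":{"type":"array","items":{"type":"number"}},"turn":{"type":"number"}}}},"squeeze":{"type":"number"}},"required":["series"]}

```bash
mkdir -p pics
cat > h.py <<'E'
from workcell import *
import numpy as np, cv2
def save(n,f): cv2.imwrite('pics/'+f,cv2.cvtColor(grab_frame(n)['frame'],cv2.COLOR_RGB2BGR))
def ray(d,px,z):
    R=cv2.Rodrigues(np.array(d['rvec'],float))[0]; t=np.array(d['tvec'],float).ravel()
    K=np.array(d['K']); c=-R.T@t; v=R.T@np.linalg.inv(K)@np.array([px[0],px[1],1.])
    return c+v*(z-c[2])/v[2]
def proj(d,P): return cv2.projectPoints(np.array(P,float),np.array(d['rvec'],float),np.array(d['tvec'],float),np.array(d['K']),None)[0].reshape(-1,2)
E
python3 - <<'E'
from h import *
save('top','top0.png'); save('side','side0.png')
print(read_state())
E
```

```text
{'clock': 0.1, 'joints': array([-1.43009903e+00,  2.21189287e-01,  1.52749523e+00, -1.10092771e-05,
        1.39470379e+00, -1.26083100e-01]), 'joint_velocities': array([-0.0007299 , -0.00240329, -0.0040771 ,  0.0010474 ,  0.00202877,
        0.00083526]), 'joint_efforts': array([ 1.81808839e-03, -4.98245931e+01, -3.90547085e+01, -1.82911981e-04,
        5.69504788e-03,  2.31821197e-06]), 'tool_pos': array([ 0.16469248, -0.60234286,  0.23028338]), 'ee_rot': array([ 9.91116182e-01,  1.32995891e-01, -1.19789448e-05, -8.97762170e-04]), 'force': array([-0.75911006, -0.14594291, -0.22722682]), 'wrist_torque': array([ 0.0053146 , -0.01014507, -0.04580334]), 'gripper_force': 0.0, 'finger_gap': 0.08534652218747572}
```

View pics/top0.png

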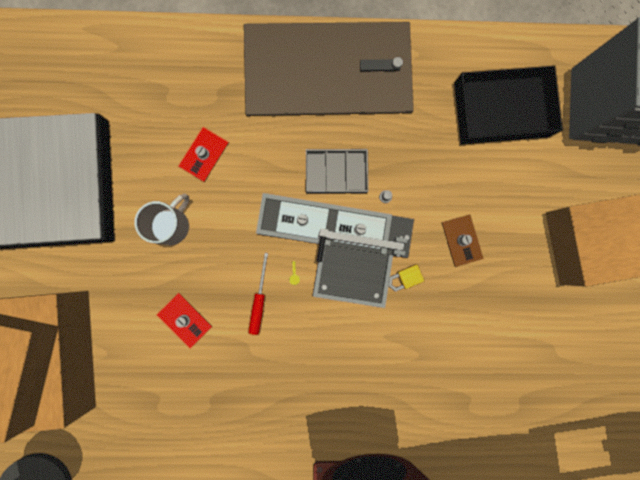

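View pics/side0.png

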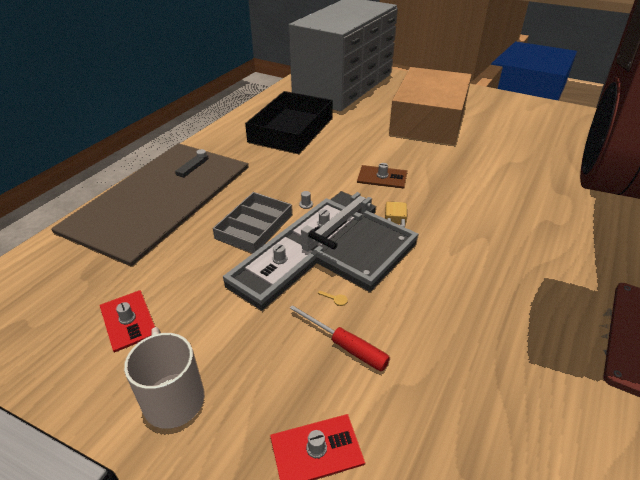

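Top view: candidates shaped like the next lock are the aluminium plate in the lane (293,219), the aluminium plate under the bar (360,228), red plates (203,153) and (184,321), and a brown one (463,240). I choose (293,219) as next and (360,228) as finished. A close crop will check this.

Run:
```python
from h import *
im=cv2.imread('pics/top0.png')[180:315,245:425]
cv2.imwrite('pics/c0.png',cv2.resize(im,None,fx=4.4,fy=4.4,interpolation=cv2.INTER_CUBIC))
d=grab_frame('top')
for n,p,z in [('apronFL',(315,297),.025),('apronFR',(386,305),.025),('laneB',(263,195),.025),('laneF',(258,233),.025),('nextknob',(303,219),.046),('finknob',(360,229),.046)]: print(n,ray(d,p,z).round(4))
```

```text
apronFL [0.4408 0.1035 0.025 ]
apronFR [ 0.4258 -0.043   0.025 ]
laneB [0.6498 0.2136 0.025 ]
laneF [0.5709 0.2224 0.025 ]
nextknob [0.5989 0.13   0.046 ]
finknob [0.5802 0.0144 0.046 ]
```

View pics/c0.png

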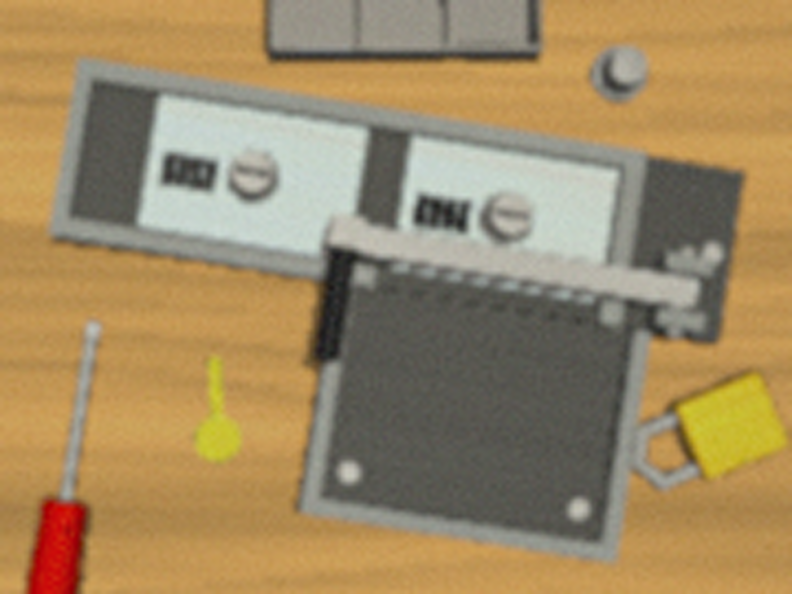

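The crop shows both aluminium plates: next lock's knob at crop (252,175), finished lock's at (507,217), the bar above its front part, and the handle at about (333,300). Choice confirmed.

```bash
cat >> h.py <<'E'
def J(o,yaw,p):
    c,s=np.cos(yaw),np.sin(yaw); return np.array([o[0]+c*p[0]-s*p[1],o[1]+s*p[0]+c*p[1],p[2]])
E
python3 - <<'E'
from h import *
d=grab_frame('top'); f=lambda x,y,z: ray(d,(245+x/4.4,180+y/4.4),z)
a=lambda p,q:(lambda v:np.arctan2(-v[0],v[1]))(q-p)
print('yaw back',a(f(640,152,.025),f(82,62,.025)),'front',a(f(613,558,.025),f(302,510,.025)),'rail',a(f(320,277,.025),f(52,238,.025)))
k1=f(507,214,.046);k2=f(252,172,.046);print(k1,k2,a(k1,k2),np.linalg.norm(k1-k2))
# fit pose: jig points vs pixels
P=[((0,0,.046),(507,214)),((.033,-.050,.025),(622,168)),((-.022,-.085,.039),(698,290)),((-.062,.075,.066),(333,300)),((-.144,.067,.025),(302,510)),((-.144,-.067,.025),(613,558)),((-.022,.083,.039),(332,235))]
from scipy.optimize import least_squares
px=np.array([(245+x/4.4,180+y/4.4) for _,(x,y) in P])
r=lambda v:(proj(d,[J(v[:2],v[2],p) for p,_ in P])-px).ravel()
s=least_squares(r,[.58,.014,.15],loss='soft_l1'); print(s.x, r(s.x).reshape(-1,2).round(1))
o,y=s.x[:2],s.x[2]
for n,p in [('handle',(-.062,.075,.06)),('apron',(-.093,0,.015)),('hinge',(-.022,-.085,.031))]: print(n,J(o,y,p).round(4))
s=read_state();print(s['tool_pos'],s['ee_rot'])
w=grab_frame('wrist');print(w['T_tool_cam'],w['K'])
E
```

```text
yaw back -0.14503612809042765 front -0.14304924309844802 rail -0.13165753713810852
[0.5809589 0.0139114 0.046    ] [0.59864943 0.13148601 0.046     ] -0.1493419608410352 0.11889803118765802
[ 0.58022648  0.01047957 -0.14294434] [[ 1.7  0.4]
 [ 0.3 -0.2]
 [-2.8  0.5]
 [ 0.3  5. ]
 [ 4.4 -2. ]
 [-2.  -3. ]
 [-0.8  0.2]]
handle [0.5295 0.0935 0.06  ]
apron [0.4882 0.0237 0.015 ]
hinge [ 0.5463 -0.0705  0.031 ]
[ 0.1647269  -0.602492    0.23058806] [ 9.91115073e-01  1.33005637e-01 -2.00038359e-05 -6.42465669e-04]
[[ 6.53156577e-04 -9.53983181e-01 -2.99859407e-01  7.56492070e-02]
 [ 9.99999626e-01  7.93142352e-04 -3.45122177e-04 -1.13757573e-03]
 [ 5.67071948e-04 -2.99859070e-01  9.53983342e-01 -1.42527474e-01]
 [ 0.00000000e+00  0.00000000e+00  0.00000000e+00  1.00000000e+00]] [[373.8042562    0.         321.03502579]
 [  0.         373.8042562  232.30152714]
 [  0.           0.           1.        ]]
```

Call:
{"name": "step_arm", "arguments": {
  "series": [
    {"hand": -1, "offset": [0.468, 0.896, 0], "turn": -0.18},
    {"hand": -1, "offset": [0.468, 0.896, 0], "turn": -0.18},
    {"hand": -1, "offset": [0.468, 0.896, 0], "turn": -0.18},
    {"hand": -1, "offset": [0.468, 0.896, 0], "turn": -0.18},
    {"hand": -1, "offset": [0.468, 0.896, 0], "turn": -0.18},
    {"hand": -1, "offset": [0.468, 0.896, 0], "turn": -0.18},
    {"hand": -1, "offset": [0.468, 0.896, 0], "turn": -0.18},
    {"hand": -1, "offset": [0.468, 0.896, 0], "turn": -0.18},
    {"hand": -1, "offset": [0.468, 0.896, 0], "turn": -0.18},
    {"hand": -1, "offset": [0.468, 0.896, 0], "turn": -0.18}
  ],
  "squeeze": 25
}}

```text
clock: 1.5
tool_pos: [0.4462, -0.0634, 0.2316]
ee_rot: [1.0, -0.024, 0.001, 0.0]
force: [1.3, -0.1, 0.0]
finger_gap: 0.0855
gripper_force: 0.0
```

Call:
{"name": "step_arm", "arguments": {
  "series": [
    {"hand": -1, "offset": [0.468, 0.896, 0], "turn": -0.18},
    {"hand": -1, "offset": [0.468, 0.896, 0], "turn": -0.18},
    {"hand": -1, "offset": [0.468, 0.896, 0], "turn": -0.19},
    {"hand": -1, "offset": [0, 0, 0], "turn": 0}
  ]
}}

```text
clock: 2.0
tool_pos: [0.5305, 0.0996, 0.2308]
ee_rot: [0.998, -0.069, -0.0, -0.0]
force: [0.1, -0.4, -0.4]
finger_gap: 0.0857
gripper_force: 0.0
```

```bash
cat >> h.py <<'E'
from scipy.spatial.transform import Rotation as Ro
def wcam():
    s=read_state(); w=grab_frame('wrist'); T=np.eye(4); T[:3,:3]=Ro.from_quat(s['ee_rot']).as_matrix(); T[:3,3]=s['tool_pos']
    C=np.linalg.inv(T@w['T_tool_cam']); return dict(frame=w['frame'],K=w['K'],rvec=cv2.Rodrigues(C[:3,:3])[0],tvec=C[:3,3]),s
E
python3 - <<'E'
from h import *
d,s=wcam(); cv2.imwrite('pics/w1.png',d['frame'][:,:,::-1]); np.savez('w1.npz',**d)
print(s['clock'],s['tool_pos'],s['ee_rot'],s['joints'])
o,y=(.5805,.013),-.144
for p in [(-.062,.075,.06),(-.095,.075,.06),(0,0,.046),(0,.119,.046),(-.022,.083,.039)]: print(p,proj(d,[J(o,y,p)]).round(1))
E
```

```text
2.0 [0.53047783 0.09963441 0.23076234] [ 9.97604788e-01 -6.91695336e-02 -2.99111201e-04 -4.15421297e-04] [3.89586024e-02 1.72287183e-02 1.74940981e+00 9.07842046e-04
 1.37545922e+00 1.74802813e+00]
(-0.062, 0.075, 0.06) [[326.2 206.5]]
(-0.095, 0.075, 0.06) [[325.8 242.7]]
(0, 0, 0.046) [[415.5 131.7]]
(0, 0.119, 0.046) [[274.8 130.8]]
(-0.022, 0.083, 0.039) [[317.3 156.6]]
```

View pics/w1.png

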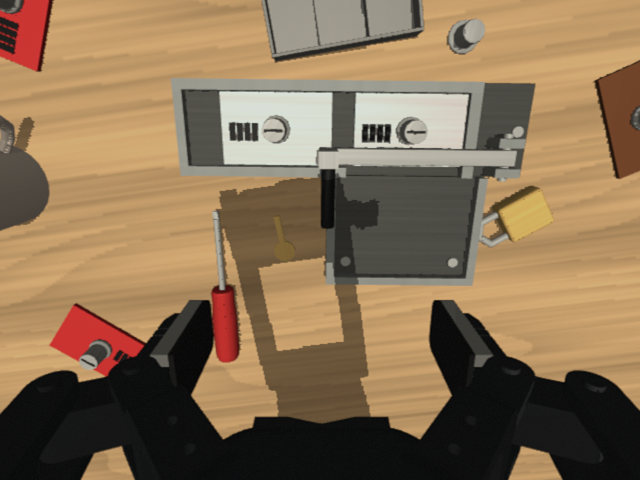

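Run:
```python
from h import *
d=dict(np.load('w1.npz'))
k=ray(d,(411.5,129.5),.046);n=ray(d,(275,128.5),.046);h1=ray(d,(328,172),.066);h2=ray(d,(327,227),.066)
print(k,n,h1,h2,(h1+h2)/2, np.linalg.norm(h1-h2))
a=ray(d,(332,170),.025);b=ray(d,(470,177),.025);
for p,q in [((181,81),(483,84)),((180,176),(325,177)),((328,284),(474,284))]:
  p,q=ray(d,p,.025),ray(d,q,.025);v=p-q;print(np.arctan2(-v[0],v[1]),p,q)
```

```text
[0.58276343 0.01619165 0.046     ] [0.59939505 0.13023762 0.046     ] [0.55988848 0.09068824 0.066     ] [0.51333302 0.09774418 0.066     ] [0.53661075 0.09421621 0.066     ] 0.04708712491555316
-0.14715086153768808 [0.64932337 0.20664008 0.025     ] [ 0.61092054 -0.05244941  0.025     ]
-0.14447995153298065 [0.56908871 0.22808775 0.025     ] [0.5496093  0.09420288 0.025     ]
-0.13712705165383943 [0.44069901 0.10586026 0.025     ] [ 0.42032817 -0.04176195  0.025     ]
```

The wrist view shows the handle at (327,172–227), finished knob at (411,129), next knob at (275,128). Descending on the handle.

Call:
{"name": "step_arm", "arguments": {
  "series": [
    {"hand": -0.3, "offset": [0.06, -0.05, -0.9], "turn": 0},
    {"hand": -0.3, "offset": [0, 0, -0.9], "turn": -0.03},
    {"hand": -0.3, "offset": [0, 0, -0.8], "turn": 0},
    {"hand": -0.3, "offset": [0, 0, -0.53], "turn": 0},
    {"hand": 0.5, "offset": [0, 0, 0], "turn": 0},
    {"hand": 1, "offset": [0, 0, 0], "turn": 0},
    {"hand": 1, "offset": [0, 0, 0], "turn": 0},
    {"hand": 1, "offset": [0, 0, 0], "turn": 0}
  ],
  "squeeze": 30
}}

```text
clock: 3.05
tool_pos: [0.5351, 0.0936, 0.0457]
ee_rot: [0.997, -0.074, 0.002, -0.001]
force: [1.5, 4.5, 2.9]
finger_gap: 0.0105
gripper_force: 31.0
```

Run:
```python
import numpy as np
a=np.linspace(0,1.8,13);y=-85+160*np.cos(a)-29*np.sin(a);z=31+160*np.sin(a)+29*np.cos(a)
u=np.array([.1445,.9895])
for dy,dz in zip(np.diff(y),np.diff(z)): print(np.round(np.r_[u*dy,dz]/60,3).tolist())
```

```text
[-0.015, -0.101, 0.393]
[-0.023, -0.158, 0.373]
[-0.031, -0.212, 0.345]
[-0.038, -0.26, 0.31]
[-0.044, -0.303, 0.267]
[-0.05, -0.339, 0.218]
[-0.054, -0.368, 0.164]
[-0.057, -0.388, 0.107]
[-0.058, -0.399, 0.047]
[-0.059, -0.402, -0.014]
[-0.058, -0.395, -0.074]
[-0.055, -0.38, -0.133]
```

Call:
{"name": "step_arm", "arguments": {
  "series": [
    {"hand": 1, "offset": [-0.015, -0.1, 0.39], "turn": 0},
    {"hand": 1, "offset": [-0.023, -0.16, 0.37], "turn": 0},
    {"hand": 1, "offset": [-0.031, -0.21, 0.345], "turn": 0},
    {"hand": 1, "offset": [-0.038, -0.26, 0.31], "turn": 0},
    {"hand": 1, "offset": [-0.044, -0.3, 0.27], "turn": 0},
    {"hand": 1, "offset": [-0.05, -0.34, 0.22], "turn": 0}
  ]
}}

```text
clock: 3.8
tool_pos: [0.5234, 0.0137, 0.1623]
ee_rot: [0.997, -0.074, 0.003, -0.003]
force: [0.7, 11.1, 10.5]
finger_gap: 0.0108
gripper_force: 30.2
```

Call:
{"name": "step_arm", "arguments": {
  "series": [
    {"hand": 1, "offset": [-0.054, -0.37, 0.165], "turn": 0},
    {"hand": 1, "offset": [-0.057, -0.39, 0.11], "turn": 0},
    {"hand": 1, "offset": [-0.058, -0.4, 0.05], "turn": 0},
    {"hand": 1, "offset": [-0.059, -0.4, -0.015], "turn": 0},
    {"hand": 1, "offset": [-0.058, -0.395, -0.075], "turn": 0},
    {"hand": 1, "offset": [-0.055, -0.38, -0.13], "turn": 0},
    {"hand": 1, "offset": [0, 0, 0], "turn": 0}
  ]
}}

```text
clock: 4.68
tool_pos: [0.5016, -0.1315, 0.1654]
ee_rot: [0.997, -0.075, 0.001, 0.001]
force: [1.5, -3.1, 2.9]
finger_gap: 0.0107
gripper_force: 31.3
```

Call:
{"name": "step_arm", "arguments": {
  "series": [
    {"hand": 0, "offset": [0, 0, 0], "turn": 0},
    {"hand": -0.3, "offset": [0, 0, 0], "turn": 0},
    {"hand": -0.3, "offset": [0, 0, 0.5], "turn": 0},
    {"hand": -0.3, "offset": [0, 0, 0.8], "turn": 0},
    {"hand": -0.3, "offset": [0.45, 0.8, 0.1], "turn": 0},
    {"hand": -0.3, "offset": [0.45, 0.8, 0], "turn": 0},
    {"hand": -0.3, "offset": [0.43, 0.8, -0.4], "turn": 0},
    {"hand": -0.3, "offset": [0, 0, -0.7], "turn": 0},
    {"hand": -0.3, "offset": [0, 0, 0], "turn": 0}
  ]
}}

```text
clock: 5.8
tool_pos: [0.5775, 0.0164, 0.1779]
ee_rot: [0.997, -0.073, -0.005, -0.0]
force: [0.0, -1.2, 0.4]
finger_gap: 0.0552
gripper_force: 0.0
```

Run:
```python
from h import *
d,s=wcam(); cv2.imwrite('pics/w2.png',d['frame'][:,:,::-1]); np.savez('w2.npz',**d)
print(s['clock'],s['tool_pos'],s['ee_rot'],s['finger_gap'])
o,y=(.582,.0155),-.145
for p in [(0,0,.046),(0,.116,.046)]: print(p,proj(d,[J(o,y,p)]).round(1))
```

```text
5.8 [0.57746793 0.01640957 0.17791643] [ 9.97317329e-01 -7.30586325e-02 -4.53591377e-03 -8.63572980e-05] 0.055247262088281346
(0, 0, 0.046) [[322.2 211. ]]
(0, 0.116, 0.046) [[168.8 211.1]]
```

View pics/w2.png

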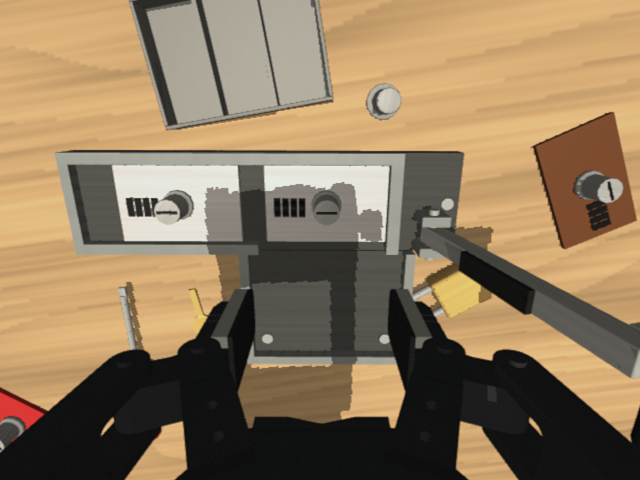

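Bar leans back past upright; finished knob at (325,210), within 2 mm of estimate. Gripping it.

Call:
{"name": "step_arm", "arguments": {
  "series": [
    {"hand": -0.3, "offset": [0.08, -0.04, -0.8], "turn": 0},
    {"hand": -0.3, "offset": [0, 0, -0.8], "turn": 0},
    {"hand": -0.3, "offset": [0, 0, -0.6], "turn": 0},
    {"hand": -0.3, "offset": [0, 0, -0.27], "turn": 0},
    {"hand": 0.3, "offset": [0, 0, 0], "turn": 0},
    {"hand": 1, "offset": [0, 0, 0], "turn": 0},
    {"hand": 1, "offset": [0, 0, 0], "turn": 0},
    {"hand": 1, "offset": [0, 0, 0], "turn": 0}
  ],
  "squeeze": 40
}}

```text
clock: 6.85
tool_pos: [0.5875, 0.012, 0.0365]
ee_rot: [0.997, -0.074, 0.002, 0.0]
force: [-0.2, -0.7, 6.3]
finger_gap: 0.0178
gripper_force: 39.3
```

Call:
{"name": "step_arm", "arguments": {
  "series": [
    {"hand": 1, "offset": [-0.2, 0.03, 0], "turn": 0},
    {"hand": 1, "offset": [-0.35, 0.05, 0], "turn": 0},
    {"hand": 1, "offset": [-0.35, 0.05, 0], "turn": 0},
    {"hand": 1, "offset": [-0.35, 0.05, 0], "turn": 0},
    {"hand": 1, "offset": [-0.28, 0.04, 0], "turn": 0},
    {"hand": 1, "offset": [0, 0, 0], "turn": 0}
  ]
}}

```text
clock: 7.6
tool_pos: [0.4949, 0.0255, 0.0365]
ee_rot: [0.997, -0.074, 0.002, 0.0]
force: [-0.2, -1.3, 13.1]
finger_gap: 0.0175
gripper_force: 40.3
```

Run:
```python
from h import *
s=read_state();print(s['tool_pos'],s['force'])
im=grab_frame('top')['frame'][150:340,220:440,::-1]; im2=grab_frame('side')['frame'][130:330,200:440,::-1]
g=lambda i:cv2.resize(i,(400,360),interpolation=cv2.INTER_CUBIC)
cv2.imwrite('pics/c3.png',np.hstack([g(im),g(im2)]))
```

```text
[0.49485084 0.02550481 0.03647208] [-0.20161188 -1.26918835 13.05987284]
```

View pics/c3.png

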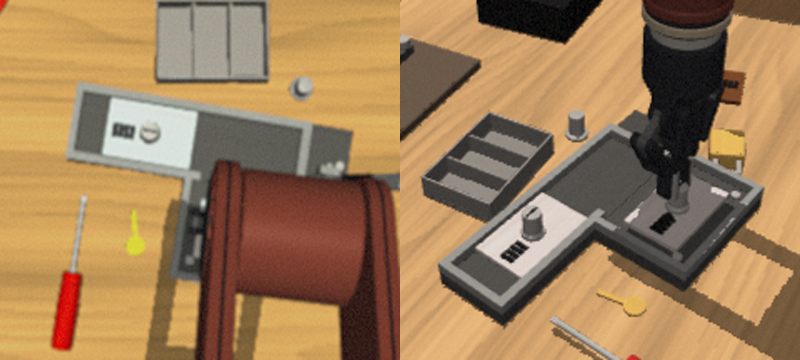

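Left half: bay empty, next plate untouched in the lane; right half: finished plate flat on the apron, with its knob in the fingers. Releasing and moving over the next knob.

Call:
{"name": "step_arm", "arguments": {
  "series": [
    {"hand": 0, "offset": [0, 0, 0], "turn": 0},
    {"hand": -0.3, "offset": [0, 0, 0], "turn": 0},
    {"hand": -0.3, "offset": [0, 0, 0], "turn": 0},
    {"hand": -0.3, "offset": [0, 0, 0.8], "turn": 0},
    {"hand": -0.3, "offset": [0, 0, 0.7], "turn": 0},
    {"hand": -0.3, "offset": [0.58, 0.58, 0], "turn": 0},
    {"hand": -0.3, "offset": [0.58, 0.58, 0], "turn": 0},
    {"hand": -0.3, "offset": [0.57, 0.58, 0], "turn": 0},
    {"hand": -0.3, "offset": [0, 0, 0], "turn": 0},
    {"hand": -0.3, "offset": [0, 0, 0], "turn": 0}
  ]
}}

```text
clock: 8.95
tool_pos: [0.5965, 0.1297, 0.1229]
ee_rot: [0.997, -0.074, -0.001, 0.0]
force: [-0.3, 0.2, 0.0]
finger_gap: 0.0554
gripper_force: 0.0
```

Run:
```python
from h import *
d,s=wcam(); cv2.imwrite('pics/w4.png',d['frame'][:,:,::-1]); np.savez('w4.npz',**d)
print(s['clock'],s['tool_pos'],s['ee_rot'],s['finger_gap'])
print(proj(d,[(.599,.131,.046)]).round(1))
```

```text
8.95 [0.59652099 0.12970443 0.12288875] [ 9.97259862e-01 -7.39692191e-02 -1.09763208e-03  3.42840496e-04] 0.0554209923159891
[[319.4 238.2]]
```

View pics/w4.png

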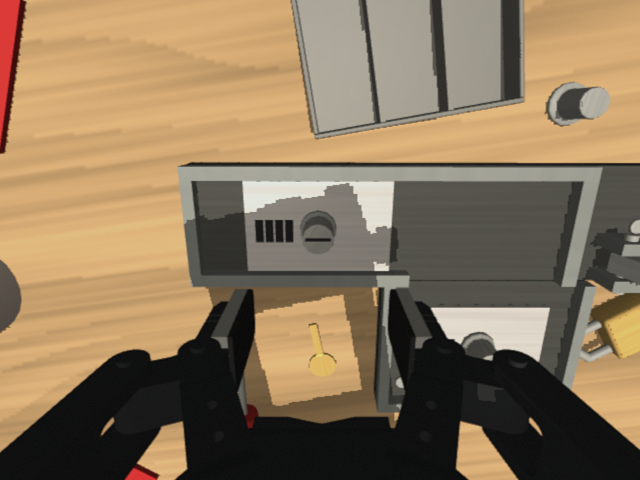

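Next knob at (318,238), as predicted. Descending and gripping.

Call:
{"name": "step_arm", "arguments": {
  "series": [
    {"hand": -0.3, "offset": [0.04, 0.02, -0.7], "turn": 0},
    {"hand": -0.3, "offset": [0, 0, -0.5], "turn": 0},
    {"hand": -0.3, "offset": [0, 0, -0.23], "turn": 0},
    {"hand": 0.3, "offset": [0, 0, 0], "turn": 0},
    {"hand": 1, "offset": [0, 0, 0], "turn": 0},
    {"hand": 1, "offset": [0, 0, 0], "turn": 0},
    {"hand": 1, "offset": [0, 0, 0], "turn": 0}
  ],
  "squeeze": 40
}}

```text
clock: 9.88
tool_pos: [0.6011, 0.131, 0.0399]
ee_rot: [0.997, -0.074, 0.001, -0.0]
force: [-2.0, -2.3, 6.1]
finger_gap: 0.0172
gripper_force: 39.4
```

Call:
{"name": "step_arm", "arguments": {
  "series": [
    {"hand": 1, "offset": [-0.035, -0.25, 0], "turn": 0},
    {"hand": 1, "offset": [-0.06, -0.4, 0], "turn": 0},
    {"hand": 1, "offset": [-0.06, -0.4, 0], "turn": 0},
    {"hand": 1, "offset": [-0.06, -0.4, 0], "turn": 0},
    {"hand": 1, "offset": [-0.04, -0.3, 0], "turn": 0},
    {"hand": 1, "offset": [0, 0, 0], "turn": 0}
  ]
}}

```text
clock: 10.62
tool_pos: [0.5859, 0.0242, 0.0399]
ee_rot: [0.997, -0.075, 0.002, 0.0]
force: [-1.1, -3.5, 7.3]
finger_gap: 0.0171
gripper_force: 39.8
```

Call:
{"name": "step_arm", "arguments": {
  "series": [
    {"hand": 1, "offset": [-0.01, -0.08, 0], "turn": 0},
    {"hand": 1, "offset": [-0.01, -0.08, 0], "turn": 0},
    {"hand": 1, "offset": [0, 0, 0], "turn": 0}
  ]
}}

```text
clock: 11.0
tool_pos: [0.5848, 0.0169, 0.0399]
ee_rot: [0.997, -0.074, 0.002, -0.001]
force: [0.7, 4.0, 7.9]
finger_gap: 0.0168
gripper_force: 39.8
```

Call:
{"name": "step_arm", "arguments": {
  "series": [
    {"hand": 1, "offset": [-0.008, -0.05, 0], "turn": 0},
    {"hand": 1, "offset": [-0.008, -0.05, 0], "turn": 0},
    {"hand": 1, "offset": [0, 0, 0], "turn": 0}
  ]
}}

```text
clock: 11.38
tool_pos: [0.5839, 0.0112, 0.0399]
ee_rot: [0.997, -0.074, 0.002, -0.001]
force: [0.2, 4.2, 6.9]
finger_gap: 0.0173
gripper_force: 39.8
```

Call:
{"name": "step_arm", "arguments": {
  "series": [
    {"hand": 1, "offset": [-0.005, -0.04, 0], "turn": 0},
    {"hand": 1, "offset": [-0.005, -0.04, 0], "turn": 0},
    {"hand": 1, "offset": [0, 0, 0], "turn": 0}
  ]
}}

```text
clock: 11.75
tool_pos: [0.5838, 0.01, 0.04]
ee_rot: [0.997, -0.075, 0.002, -0.004]
force: [1.2, 17.6, 7.8]
finger_gap: 0.0172
gripper_force: 40.1
```

Contact with the fence (17.6 N). Release, rise, look.

Call:
{"name": "step_arm", "arguments": {
  "series": [
    {"hand": 0, "offset": [0, 0.02, 0], "turn": 0},
    {"hand": -0.3, "offset": [0, 0, 0], "turn": 0},
    {"hand": -0.3, "offset": [0, 0, 0], "turn": 0},
    {"hand": -0.3, "offset": [0, 0, 0.9], "turn": 0},
    {"hand": -0.3, "offset": [0, 0, 0.9], "turn": 0},
    {"hand": -0.3, "offset": [0, 0, 0.9], "turn": 0},
    {"hand": -0.3, "offset": [0, 0, 0.9], "turn": 0},
    {"hand": -0.3, "offset": [0, 0, 0], "turn": 0}
  ]
}}

```text
clock: 12.75
tool_pos: [0.5848, 0.006, 0.2604]
ee_rot: [0.997, -0.074, 0.005, 0.0]
force: [-0.0, 0.1, -1.1]
finger_gap: 0.0556
gripper_force: 0.0
```

Run:
```python
from h import *
d,s=wcam(); cv2.imwrite('pics/w5.png',d['frame'][:,:,::-1]); np.savez('w5.npz',**d)
print(s['clock'],s['tool_pos'],s['ee_rot'],s['finger_gap'])
o,y=(.5825,.0135),-.145
for p in [(0,0,.046),(-.093,0,.046)]: print(p,proj(d,[J(o,y,p)]).round(1))
for a in (1.7,1.8,1.9):
    c,q=np.cos(a),np.sin(a); P=J(o,y,(-.062,-.085+.16*c-.029*q,.031+.16*q+.029*c)); print(a,P.round(4),proj(d,[P]).round(1))
```

```text
12.75 [0.58482171 0.00604037 0.26037418] [ 9.97208221e-01 -7.44802562e-02  5.32082523e-03  3.80977590e-04] 0.05555036632191707
(0, 0, 0.046) [[314.6 201.7]]
(-0.093, 0, 0.046) [[315.4 288.7]]
1.7 [ 0.5017 -0.1105  0.1859] [[513.9 337. ]]
1.8 [ 0.4995 -0.1256  0.1802] [[532.2 332.3]]
1.9 [ 0.4974 -0.14    0.173 ] [[547.5 326.6]]
```

View pics/w5.png

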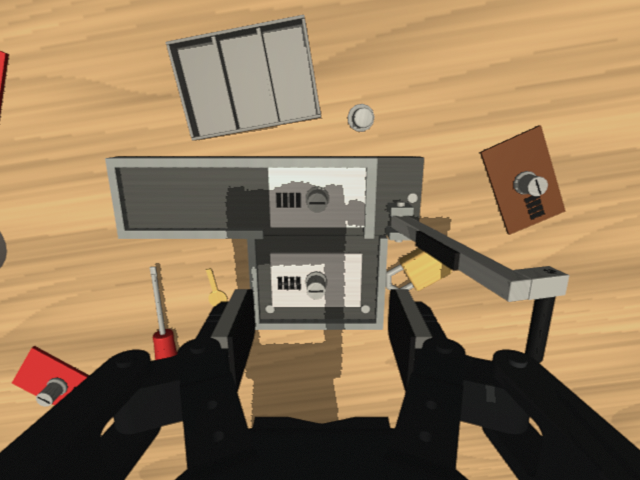

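Both plates in place: next knob (317,200) in the bay against the fence, finished plate on the apron at (316,284). Handle at about (541,330), bar leaning. Going back to the handle.

Call:
{"name": "step_arm", "arguments": {
  "series": [
    {"hand": -0.3, "offset": [-0.46, -0.76, 0], "turn": 0},
    {"hand": -0.3, "offset": [-0.46, -0.76, 0], "turn": 0},
    {"hand": -0.3, "offset": [-0.46, -0.77, 0], "turn": 0},
    {"hand": -0.3, "offset": [0, 0, 0], "turn": 0},
    {"hand": -0.3, "offset": [0, 0, -0.8], "turn": 0},
    {"hand": -0.3, "offset": [0, 0, -0.78], "turn": 0},
    {"hand": -0.3, "offset": [0, 0, 0], "turn": 0}
  ]
}}

```text
clock: 13.68
tool_pos: [0.4955, -0.1283, 0.1541]
ee_rot: [0.997, -0.074, -0.005, -0.002]
force: [-1.1, 0.4, -0.5]
finger_gap: 0.0557
gripper_force: 0.0
```

Call:
{"name": "step_arm", "arguments": {
  "series": [
    {"hand": 0.3, "offset": [0, 0, 0], "turn": 0},
    {"hand": 1, "offset": [0, 0, 0], "turn": 0},
    {"hand": 1, "offset": [0, 0, 0], "turn": 0},
    {"hand": 1, "offset": [0, 0, 0], "turn": 0}
  ],
  "squeeze": 30
}}

```text
clock: 14.18
tool_pos: [0.5005, -0.1311, 0.1615]
ee_rot: [0.997, -0.074, 0.002, 0.001]
force: [-0.5, -0.3, 6.7]
finger_gap: 0.0106
gripper_force: 29.5
```

Call:
{"name": "step_arm", "arguments": {
  "series": [
    {"hand": 1, "offset": [0.055, 0.38, 0.13], "turn": 0},
    {"hand": 1, "offset": [0.058, 0.395, 0.075], "turn": 0},
    {"hand": 1, "offset": [0.059, 0.4, 0.015], "turn": 0},
    {"hand": 1, "offset": [0.058, 0.4, -0.05], "turn": 0},
    {"hand": 1, "offset": [0.057, 0.39, -0.11], "turn": 0},
    {"hand": 1, "offset": [0.054, 0.37, -0.165], "turn": 0}
  ]
}}

```text
clock: 14.92
tool_pos: [0.5215, 0.0096, 0.1553]
ee_rot: [0.997, -0.074, 0.003, 0.001]
force: [1.7, -1.1, 5.6]
finger_gap: 0.0109
gripper_force: 32.2
```

Call:
{"name": "step_arm", "arguments": {
  "series": [
    {"hand": 1, "offset": [0.05, 0.34, -0.22], "turn": 0},
    {"hand": 1, "offset": [0.044, 0.3, -0.27], "turn": 0},
    {"hand": 1, "offset": [0.038, 0.26, -0.31], "turn": 0},
    {"hand": 1, "offset": [0.031, 0.21, -0.345], "turn": 0},
    {"hand": 1, "offset": [0.023, 0.16, -0.37], "turn": 0},
    {"hand": 1, "offset": [0.01, 0.06, -0.25], "turn": 0},
    {"hand": 1, "offset": [0, 0, 0], "turn": 0}
  ]
}}

```text
clock: 15.8
tool_pos: [0.5334, 0.0914, 0.047]
ee_rot: [0.997, -0.074, 0.002, -0.002]
force: [6.3, 7.4, -1.4]
finger_gap: 0.0107
gripper_force: 34.3
```

Call:
{"name": "step_arm", "arguments": {
  "series": [
    {"hand": 1, "offset": [0.0, 0.01, -0.06], "turn": 0},
    {"hand": 1, "offset": [0, 0, -0.06], "turn": 0},
    {"hand": 1, "offset": [0, 0, 0], "turn": 0}
  ]
}}

```text
clock: 16.18
tool_pos: [0.5338, 0.0927, 0.041]
ee_rot: [0.997, -0.075, 0.003, -0.002]
force: [7.8, 11.9, 0.1]
finger_gap: 0.0106
gripper_force: 34.8
```

Call:
{"name": "step_arm", "arguments": {
  "series": [
    {"hand": 1, "offset": [0.0, 0, -0.05], "turn": 0},
    {"hand": 1, "offset": [0, 0, -0.05], "turn": 0},
    {"hand": 1, "offset": [0, 0, 0], "turn": 0}
  ]
}}

```text
clock: 16.55
tool_pos: [0.534, 0.0937, 0.0355]
ee_rot: [0.997, -0.075, 0.003, -0.003]
force: [4.9, 16.0, 3.2]
finger_gap: 0.0105
gripper_force: 35.2
```

Run:
```python
from h import *
im=grab_frame('side')['frame'][150:300,210:430,::-1]; im2=grab_frame('top')['frame'][180:315,245:425,::-1]
g=lambda i:cv2.resize(i,(400,300),interpolation=cv2.INTER_CUBIC)
cv2.imwrite('pics/c6.png',np.vstack([g(im),g(im2)]))
```

```text
(no output)
```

View pics/c6.png

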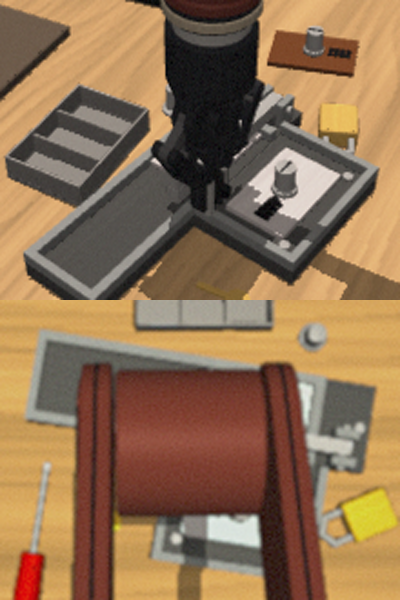

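The gripper hides the bar (fingers at side-crop (205,180)); so I'll release and press the handle from above with shut fingers, where the tip height tells the angle.

Call:
{"name": "step_arm", "arguments": {
  "series": [
    {"hand": 0.3, "offset": [0, 0, 0], "turn": 0},
    {"hand": 0, "offset": [0, 0, 0], "turn": 0},
    {"hand": 0, "offset": [0, 0.02, 0.6], "turn": 0},
    {"hand": 0, "offset": [0, 0, 0.8], "turn": 0},
    {"hand": 1, "offset": [0, 0, 0], "turn": 0},
    {"hand": 1, "offset": [0, 0, 0], "turn": 0},
    {"hand": 1, "offset": [0, 0, 0], "turn": 0},
    {"hand": 1, "offset": [0, 0, -0.4], "turn": 0},
    {"hand": 1, "offset": [0, 0, -0.25], "turn": 0},
    {"hand": 1, "offset": [0, 0, 0], "turn": 0}
  ]
}}

```text
clock: 17.9
tool_pos: [0.5293, 0.0911, 0.0765]
ee_rot: [0.997, -0.074, -0.002, 0.0]
force: [0.3, 0.5, -0.1]
finger_gap: -0.0002
gripper_force: 0.0
```

Call:
{"name": "step_arm", "arguments": {
  "series": [
    {"hand": 1, "offset": [0, 0.04, -0.1], "turn": 0},
    {"hand": 1, "offset": [0, 0, -0.1], "turn": 0},
    {"hand": 1, "offset": [0, 0, -0.06], "turn": 0},
    {"hand": 1, "offset": [0, 0, 0], "turn": 0}
  ]
}}

```text
clock: 18.4
tool_pos: [0.5318, 0.0939, 0.0657]
ee_rot: [0.997, -0.074, 0.0, -0.0]
force: [-7.6, -0.0, 16.8]
finger_gap: -0.0001
gripper_force: 8.4
```

Call:
{"name": "step_arm", "arguments": {
  "series": [
    {"hand": 1, "offset": [0, 0, -0.05], "turn": 0},
    {"hand": 1, "offset": [0, 0, 0], "turn": 0}
  ]
}}

```text
clock: 18.65
tool_pos: [0.5319, 0.0939, 0.0653]
ee_rot: [0.997, -0.074, 0.0, -0.0]
force: [-17.4, -0.1, 37.6]
finger_gap: -0.0001
gripper_force: 18.6
```

Call:
{"name": "step_arm", "arguments": {
  "series": [
    {"hand": 1, "offset": [0, 0, 0.6], "turn": 0},
    {"hand": 1, "offset": [0, 0, 0.9], "turn": 0},
    {"hand": 1, "offset": [0, 0, 0.9], "turn": 0},
    {"hand": 1, "offset": [-0.5, 0.3, 0.5], "turn": 0},
    {"hand": 1, "offset": [-0.5, 0.3, 0], "turn": 0},
    {"hand": 1, "offset": [0, 0, 0], "turn": 0},
    {"hand": 1, "offset": [0, 0, 0], "turn": 0}
  ]
}}

```text
clock: 19.52
tool_pos: [0.4716, 0.1295, 0.2344]
ee_rot: [0.997, -0.074, 0.0, 0.0]
force: [0.4, -0.3, 0.4]
finger_gap: -0.0003
gripper_force: 0.0
```

Run:
```python
from h import *
d,s=wcam(); im=d['frame'][:,:,::-1]; im2=grab_frame('side')['frame'][130:330,200:440,::-1]
cv2.imwrite('pics/w7.png',np.hstack([cv2.resize(im,(440,330)),cv2.resize(im2,(360,330))]))
print(s['clock'],s['tool_pos'],s['force'])
```

```text
19.525 [0.47157646 0.12948397 0.23436345] [ 0.3867001  -0.26765783  0.40519685]
```

View pics/w7.png

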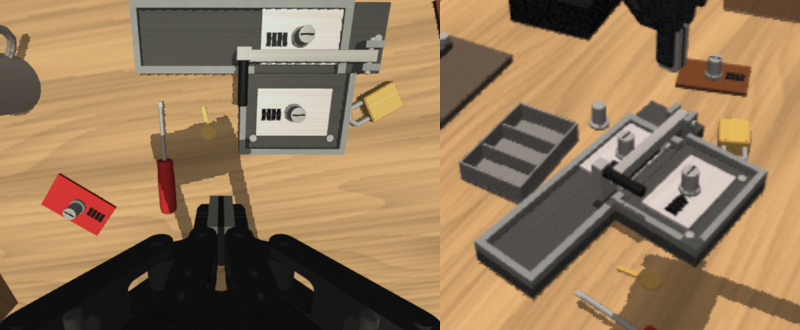

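The bar is down across the next plate (wrist view (305,55)), the finished plate lies on the apron at (295,112), and the bystanders are untouched. Handing in.

```bash
python3 -c "
from workcell import *
print(finish_job())"
```

```text
the job is handed in; nothing more can be done
None
```

I've handed the job in at about 19.5 s: the finished plate is on the apron, the next plate is home against the end fence, and the clamp bar is fully down on it. Nothing else on the counter was moved.

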